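Rebuild the cleaned spin coater: splash ring, keyed chuck, lid snapped shut

TASK

The spin coater has been cleaned and its loose parts lie on the bench. Put it back together: lay the splash ring in the bottom of the bowl round the spindle tube, set the chuck on the spindle with its slot over the drive pin so that it sits fully home, then put the lid on the bowl and press it down until both sprung catches have flicked shut over its edge. Do not knock over the two glass vials that stand upright just behind the work.

Things in the scene. Friction and masses are not known exactly. Their poses are not given: they have to be found in the camera images.
- coater: Spin coater, fixed: white housing 226 x 196 x 70 mm, white round bowl on top. Origin on the bench on the bowl's axis, z up, control panel at -x. Above the bench: bowl floor 74 mm, rim 144 mm, top of the 38 mm spindle tube 100 mm, top of the 12 mm spindle 130 mm (last 4 mm tapered). Bowl 152 mm across inside, 164 mm outside.
- bowl_rim (a point): Centre of the bowl's mouth, on the spindle axis at rim height (144 mm above the bench).
- drive_pin (a point): Centre of the steel drive pin through the spindle, 111 mm above the bench, 19 mm below the spindle's top; its x axis runs along the pin (4 mm thick, 26 mm long). The spindle turns in its bearing with slight friction (0.01 N m), up to 1.6 rad either way from pin along coater x.
- splash_ring: Grey plastic ring, 140 mm across, 6 mm thick at the edge, a shallow cone rising to 10 mm at its upright collar: 56 mm outside, 44 mm bore right through, top 30 mm above the underside. Origin at the centre of the underside, z up; yaw does not matter. Home: flat on the bowl floor round the tube (origin 74 mm, collar top 104 mm above the bench). About 0.16 kg.
- chuck: Aluminium chuck 28 mm high: disc 60 mm across, 6 mm thick, on a 36 mm hub with a 14 mm blind bore 22 mm deep. Slot 7 mm wide, 7 mm deep across the underside along its x axis, marked by a straight dark groove on top. Origin: centre of underside, z up. Home: bore bottom on the spindle's top (origin 108 mm above the bench), pin in slot; resting on the pin it is 5 mm high; half a turn is the same. 0.15 kg
- lid: Clear round lid: disc 172 mm across, 4 mm thick (6 to 10 mm above its underside), rib below 149 mm across and 6 mm deep that fits in the bowl rim; black knob on top, 28 mm across, 19 to 34 mm above the underside. Origin: centre of the underside, z up; yaw does not matter. Home: disc on the rim (origin 138 mm, top of knob 174 mm above the bench). 0.17 kg.
- catch_left (a joint): Sprung steel catch on the coater's left (+y) side, nose leaning in over the bowl's edge, slope 170 to 152 mm above the bench; rad, 0 = shut (its spring drives it there), up to 0.35 outwards. The lid's edge coming down pushes it back about 0.07, then it flicks to 0 over the disc. Both catches together need about 10 N (at most 20 N) of push on the lid.
- catch_right (a joint): The same catch on the coater's right (-y) side; rad, 0 = shut, grows outwards to 0.35.
- vial_a: Bystander: glass vial with black cap, 24 mm across, 58 mm high, standing upright behind the work; origin under its centre.
- vial_b: Bystander: glass vial with blue cap, 24 mm across, 58 mm high, standing upright behind the work; origin under its centre.
Not all that is in view belongs to the job. What is shaped like the chuck but pink or turquoise is not meant.

How it is judged:
On the way, in this order (a step that is already met when the one before it is completed fails the run):
1. the splash ring lies flat on the bowl floor round the spindle tube (z of splash_ring in the frame of coater between 0.071 and 0.0765 m and horizontal distance between splash_ring and bowl_rim below 0.005 m and angle between splash_ring's own z axis and vertical below 0.04 rad), for 0.2 s.
2. the chuck sits fully home on the spindle, the drive pin in its slot (all of step 1 and z of chuck in the frame of coater between 0.105 and 0.1105 m and horizontal distance between chuck and bowl_rim below 0.003 m and angle between chuck's own z axis and vertical below 0.05 rad), for 0.2 s.
3. the lid lies on the bowl rim with both catches shut over its edge (all of step 2 and z of lid in the frame of coater between 0.135 and 0.1402 m and horizontal distance between lid and bowl_rim below 0.004 m and angle between lid's own z axis and vertical below 0.03 rad and value of joint each of catch_left, catch_right below 0.04 rad), for 0.2 s.
At the end, for the whole second after the job is handed in: Splash ring flat on the bowl floor (2.5 mm, 5 mm off axis), chuck home on the spindle (under 2.5 mm high, 3 mm off axis), lid on the rim (under 2.2 mm high, 4 mm off axis), tilts under 0.03 to 0.05 rad, both catches within 0.04 rad of shut; all at rest (all of step 3 and linear speed of each of splash_ring, chuck, lid below 0.02 m/s); the robot touches nothing.
It fails at once if a vial is knocked over (angle between any of vial_a, vial_b's own z axis and vertical above 0.5 rad).
It also fails if it takes over 72 s, if anything falls off the work surface, if the arm or the gripper's body presses on something with over 40 N, if the wrist force passes 120 N, or if a joint passes its speed limit or range.

ROBOT

A 6-joint arm with a two-finger parallel gripper is mounted at the origin on a cart in front of the work surface, level with it; the furniture and walls round the work are solid. World frame = base frame: x ahead of the robot, y to its left, z up, the work surface at z = 0. Lengths are in m, angles in rad, forces in N, time in s.
With the tool pointing down it reaches from about 0.35 to 0.85 m from the base axis. Payload 8.1 kg.
Tool frame: the origin (TCP) lies midway between the tips of the shut fingers; the grasp point (between the pads) lies 19 mm behind it; z points along the fingers, y is the line along which they close (so a half turn about z gives the same grasp; the last joint's range is limited). The gripper opens to 85 mm and grips with 20 to 120 N. Pads are 22 mm wide; open, the fingers measure 114 mm over their backs; the gripper's body (76 mm by 85 mm) begins 54 mm behind the grasp point. The pads swing forward as they close: fully open they stand 13 mm farther back than shut.
Start: joints at [-1.254, 0.13, 1.488, -0, 1.523, -0.085], TCP at [0.235, -0.552, 0.231] pointing down, gripper open.
Joint ranges: [-2.96, 2.96], [-0.89, 2.26], [0.02, 2.5], [-1.34, 4.48], [0, 2.73], [-2.66, 2.66]. Speed limits (rad/s): [2.39, 2.39, 2.79, 3.14, 3.14, 3.14].

INTERFACE

Orientations are given as a rotation vector (axis times angle).
In Python, from workcell import state, get_image, finish_job gives the robot as it stands. The module is installed in compiled form; this text tells all that it offers.
- The arm moves only by the tool carry_out, never from a script. Its argument "rows" is a list of rows, each an object with "jaw": the finger opening in cm, from 0 to 8.54; "translation": the shift along the world's x, y, z in cm, a list of three; "yaw": the turn about the world's z in degrees. In form: [{"jaw": jaw, "translation": [tx, ty, tz], "yaw": yaw}, ...]. A call has 1 to 5 rows; each row is the pose to reach, as a shift and turn from the pose commanded when the call began; what a row does not reach only later rows make up. A row lasts 1/10 s, in which the tool goes at most 50 mm and 8.59 degrees, less where a joint would pass 70% of its speed; a pose out of reach is approached as far as the arm can. A call with a gripper value outside its range is refused whole. The fingers move at their own pace and stop on an object; the grip force is fixed at half the most. Time passes only in rows, so rows that repeat a pose let the fingers close. It gives the time, the measured TCP pose, the force, the opening and the grip force at its end, in the units of the state.
- state(): the state, without advancing time (a new reading comes with each control period).
- get_image(name): name is "side" or "top"; returns a dict with "image" (384x512x3 uint8, red, green, blue), "fovy" (degrees; the focal length in pixels is half the picture's height over the tangent of half this angle, whatever the lens; pixels are square), "cx", "cy" (the principal point, pixels), "R" (3x3) and "t" (3): a world point X has camera coordinates R X + t. Camera axes: x right, y down, z forward; pixel columns grow to the right and rows downward; lengths in m; the calibration is good to about 2 mm. A picture is of the moment at which its call begins. There is no depth.
- finish_job(): hands the job in; it is judged then, once.
The state is a dict: "time_s": time; "qpos": joint angles; "joint_velocities": joint speeds; "effort": joint torques, N m; "ee_pos": TCP position; "ee_rot": TCP orientation; "wrist_force": force on the tool from outside, world axes, zero at the start; "torque": the same for the moment, N m; "opening": opening from 0.0 (shut) to 1.0 (fully open); "grip_force": force on a finger pad.
Only numpy, scipy, OpenCV 4.12 (cv2) and the standard library are available. Lean on these libraries where they do the work, as an engineer would, in place of code of your own. Each camera call takes 0.05 s, during which the arm holds its last target. There are 200 camera calls.

## Working session

There is one attempt and no reset: what is moved stays moved. The work goes in short steps, Python scripts to look and compute and a tool call to move; the robot and the scene stay as the last step left them, time stands still between calls to the robot, and variables do not carry over. Pictures are saved under pics/ and viewed, at most 10 in all, crops included, and the job is handed in when it is done.

Besides the shell and the picture viewer there is one more tool, called after "Emit:" as name(argument=value, ...) on one line, values as JSON. carry_out: Moves the arm, as the interface text tells. Its arguments: {"type":"object","properties":{"rows":{"type":"array","items":{"type":"object","properties":{"jaw":{"type":"number"},"translation":{"type":"array","items":{"type":"number"}},"yaw":{"type":"number"}}}}},"required":["rows"]}

```bash
mkdir -p pics; cat > h.py <<'E'
import numpy as np, cv2, sys
from workcell import state, get_image, finish_job
def grab(name,fn,crop=None,scale=1):
    d=get_image(name); im=d["image"][:,:,::-1]
    np.savez("pics/"+fn+".npz",**d)
    if crop: x0,y0,x1,y1=crop; im=im[y0:y1,x0:x1]
    im=cv2.resize(im,None,fx=scale,fy=scale,interpolation=cv2.INTER_CUBIC)
    cv2.imwrite("pics/"+fn+".png",im); return d
def ray(d,u,v):
    R=np.array(d["R"]);t=np.array(d["t"]);f=192/np.tan(np.radians(float(d["fovy"]))/2)
    c=np.array([(u-d["cx"])/f,(v-d["cy"])/f,1.]); return -R.T@t, R.T@c
def at(d,u,v,z):
    o,r=ray(d,u,v); return o+r*(z-o[2])/r[2]
def proj(d,X):
    f=192/np.tan(np.radians(float(d["fovy"]))/2); c=np.array(d["R"])@np.array(X)+np.array(d["t"])
    return c[:2]/c[2]*f+np.array([d["cx"],d["cy"]],float)
E
python3 - <<'E'
from h import *
for n in("top","side"):
    d=grab(n,n+"0",scale=1.5); print(n,d["fovy"],d["cx"],d["cy"],ray(d,256,192))
print(state())
E
```

```text
top 53.573755704301455 258.27680907170287 195.48032573017204 (array([0.38695285, 0.00712101, 1.2319417 ]), array([ 0.19249872,  0.00953449, -0.98131184]))
side 42.05859232649339 257.94768151863417 187.58302323039518 (array([0.28664288, 0.96028139, 1.02593677]), array([ 0.24715487, -0.69471942, -0.67555372]))
{'time_s': 0.1, 'qpos': array([-1.25440611e+00,  1.31105743e-01,  1.48917554e+00, -1.79819929e-05,
        1.52299927e+00, -8.53743644e-02]), 'joint_velocities': array([ 0.00020767, -0.00045885, -0.00241987,  0.00016916, -0.00041968,
        0.00059309]), 'effort': array([ 1.15459112e-03, -5.70948958e+01, -5.01944876e+01, -5.32289766e-05,
        8.04552867e-03, -4.31722515e-05]), 'ee_pos': array([ 0.23449903, -0.55173643,  0.23033449]), 'ee_rot': array([-3.07677690e+00, -6.26521615e-01,  3.33416971e-04]), 'wrist_force': array([-0.17628794,  0.1064936 ,  0.00610532]), 'torque': array([ 0.00957152, -0.01882633,  0.06185407]), 'grip_force': 0.0, 'opening': 0.9951534825084914}
```

View pics/top0.png

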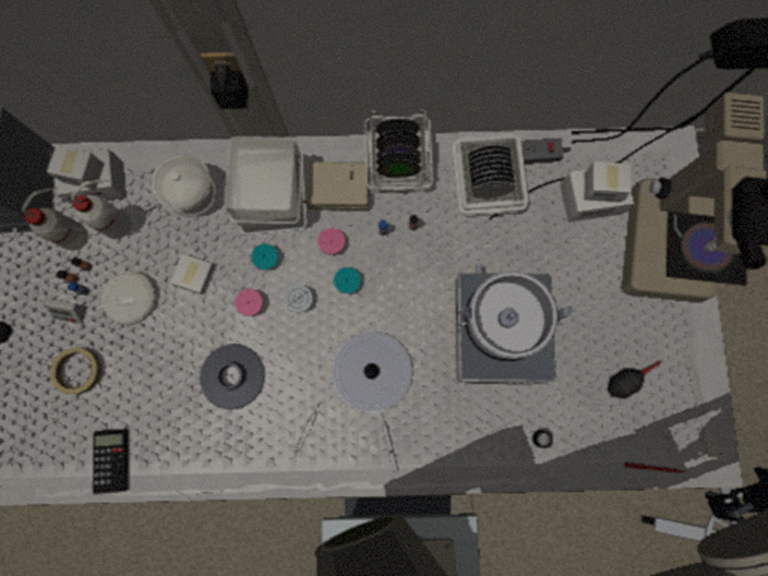

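View pics/side0.png

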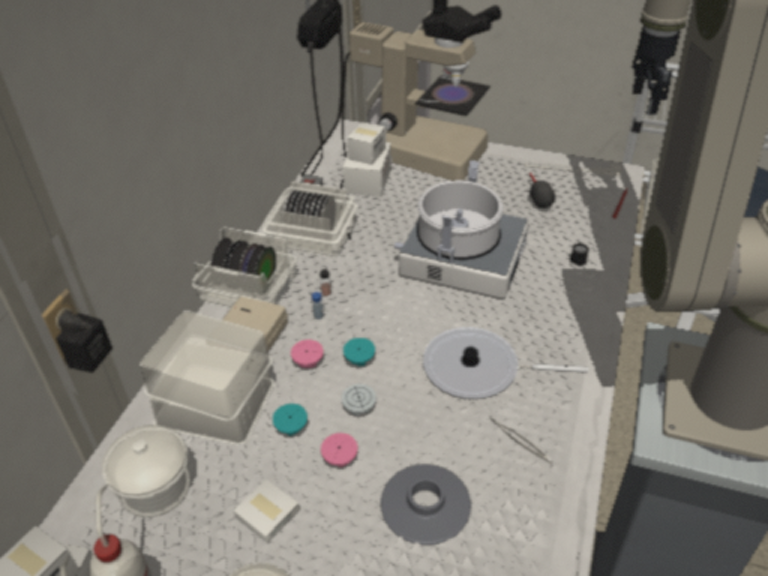

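Top picture (×1.5): coater at (513,317), lid at (372,371) and splash ring at (232,376). The chuck-like things are turquoise (265,257) and (348,280), pink (332,241) and (249,302), and silver (300,298). The silver one fits "aluminium chuck". The vials are at (384,227) and (413,222). I'll confirm in one enlarged crop.

```bash
python3 - <<'E'
from h import *
T=np.load("pics/top0.npz")["image"][:,:,::-1];S=np.load("pics/side0.npz")["image"][:,:,::-1]
def c(im,x0,y0,w,h): return cv2.resize(im[y0:y0+h,x0:x0+w],(400,300),interpolation=cv2.INTER_CUBIC)
m=np.vstack([np.hstack([c(T,298,176,100,75),c(T,180,184,40,30)]),np.hstack([c(S,262,115,100,75),c(S,219,252,40,30)])])
m=cv2.convertScaleAbs(m,alpha=1.4)
cv2.imwrite("pics/m1.png",m)
E
```

```text
(no output)
```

View pics/m1.png

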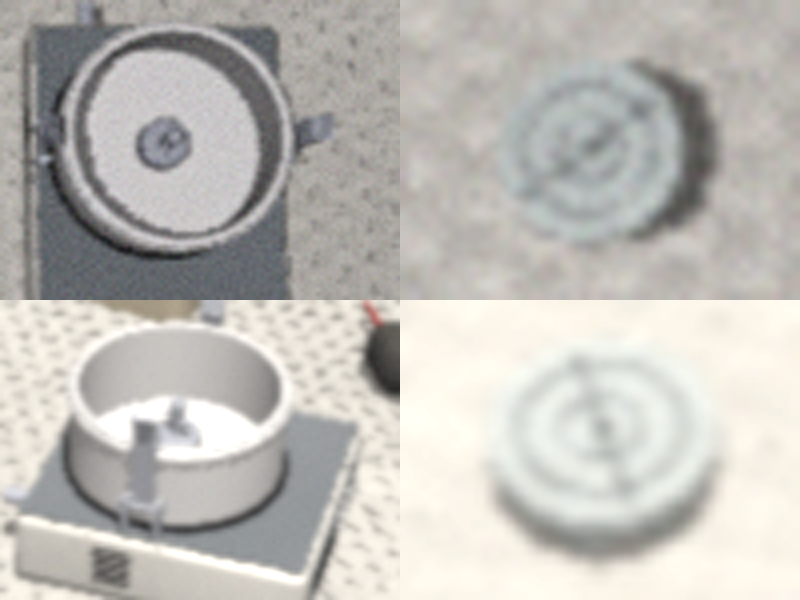

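Top-right and bottom-right tiles confirm it: the silver chuck has a straight dark groove running from tile (530,190) to (650,100). Next I measure with circle fits.

```bash
cat >> h.py <<'E'
from scipy.ndimage import map_coordinates
from scipy.optimize import minimize
def circ(ds,x,y,circles,span=.012,sl=None):
    """fit centre: circles=[(z,r,sign)] sign>0: brighter outside; 0: abs"""
    th=np.linspace(0,2*np.pi,180,endpoint=False); gs=[]
    for d in ds:
        gs.append(cv2.GaussianBlur(cv2.cvtColor(d["image"],cv2.COLOR_RGB2GRAY).astype(float),(0,0),.7))
    def samp(d,g,x,y,z,r):
        X=np.stack([x+r*np.cos(th),y+r*np.sin(th),np.full_like(th,z)],1)
        f=192/np.tan(np.radians(float(d["fovy"]))/2);c=X@np.array(d["R"]).T+np.array(d["t"])
        u=c[:,0]/c[:,2]*f+float(d["cx"]);v=c[:,1]/c[:,2]*f+float(d["cy"])
        return map_coordinates(g,[v,u],order=1)
    def cost(p):
        s=0
        for d,g in zip(ds,gs):
            for z,r,sg in circles:
                D=samp(d,g,p[0],p[1],z,r+.002)-samp(d,g,p[0],p[1],z,r-.002)
                s-=np.mean(np.clip(sg*D,-15,40) if sg else np.clip(abs(D),0,40))
        return s
    G=np.arange(-span,span+1e-9,.002)
    b=min(((cost((x+a,y+c)),x+a,y+c) for a in G for c in G))
    m=minimize(cost,b[1:],method="Nelder-Mead",options=dict(initial_simplex=np.array(b[1:])+np.array([[0,0],[.0015,0],[0,.0015]]),xatol=1e-5))
    return np.append(m.x,m.fun)
E
python3 - <<'E'
from h import *
np.set_printoptions(precision=4,suppress=True)
T=dict(np.load("pics/top0.npz"));S=dict(np.load("pics/side0.npz"))
def go(n,uv,z,cs):
    p=at(T,uv[0]/1.5,uv[1]/1.5,z)
    print(n,p[:2],*[circ(q,p[0],p[1],cs) for q in([T],[S],[T,S])])
go("chuck",(300,298),.028,[(.028,.03,0)])
go("ringcollar",(232,375),.03,[(.03,.022,0),(.03,.028,0)])
go("ringouter",(232,376),.006,[(.006,.07,1)])
go("knob",(372,371),.034,[(.034,.014,1)])
go("liddisc",(372,371),.01,[(.01,.086,0)])
go("bowl in",(512,313),.144,[(.144,.076,1)])
go("bowl both",(512,313),.144,[(.144,.076,1),(.144,.082,-1)])
go("tube",(508,317),.1,[(.1,.019,1)])
p=at(T,338.5,211,.13)
for z,u,v in((.13,298+172/4,176+137/4),):print("spindle top",at(T,u,v,z))
print("vials",at(T,384/1.5,224/1.5,.058),at(T,413/1.5,218/1.5,.058), "side",at(S,317/1.5,296/1.5,.058),at(S,325/1.5,274/1.5,.058))
a=at(T,180+53/10-40+40-0,0,0)
g=[at(T,180+(x-400)/10,184+y/10,.028) for x,y in((530,190),(650,100))];w=g[1]-g[0];print("groove deg T",np.degrees(np.arctan2(w[1],w[0])))
g=[at(S,219+(x-400)/10,252+(y-300)/10,.028) for x,y in((578,365),(628,490))];w=g[1]-g[0];print("groove deg S",np.degrees(np.arctan2(w[1],w[0])))
E
```

```text
chuck [0.6064 0.1996] [  0.6062   0.1926 -15.0177] [  0.6097   0.2121 -11.835 ] [  0.6047   0.2057 -20.2902]
ringcollar [0.4463 0.3415] [  0.4422   0.3481 -37.6422] [  0.4466   0.3516 -32.4847] [  0.4462   0.3509 -68.2246]
ringouter [0.4454 0.3481] [  0.4462   0.3484 -32.5346] [  0.4462   0.3534 -37.1548] [  0.4462   0.3514 -61.6713]
knob [0.4465 0.0483] [  0.4476   0.0502 -39.8724] [  0.4493   0.053  -29.5718] [  0.4482   0.051  -65.9127]
liddisc [0.4477 0.0491] [ 0.4492  0.0461 -6.229 ] [ 0.4485  0.0596 -9.2164] [  0.4486   0.0593 -12.3241]
bowl in [ 0.5444 -0.2272] [  0.5433  -0.229  -31.052 ] [  0.544   -0.2252 -14.7063] [  0.5436  -0.2288 -43.1484]
bowl both [ 0.5444 -0.2272] [  0.5432  -0.2289 -55.0799] [  0.5438  -0.2256 -20.3055] [  0.5435  -0.2286 -72.5954]
tube [ 0.5429 -0.2282] [  0.5411  -0.2258 -22.743 ] [  0.5585  -0.2197 -14.6198] [  0.5413  -0.2257 -29.4349]
spindle top [ 0.5418 -0.229   0.13  ]
vials [0.7569 0.015  0.058 ] [ 0.7684 -0.0476  0.058 ] side [0.7551 0.0235 0.058 ] [ 0.764  -0.0396  0.058 ]
groove deg T -53.716508598442715
groove deg S 127.05147319137
```

Emit:
carry_out(rows=[{"jaw": 8.5, "translation": [4, 3, 0], "yaw": 0}, {"jaw": 8.5, "translation": [8, 6, 0], "yaw": 0}, {"jaw": 8.5, "translation": [12, 9, 0], "yaw": 0}, {"jaw": 8.5, "translation": [15, 13, 0], "yaw": 0}, {"jaw": 8.5, "translation": [17, 17.5, 0], "yaw": 0}])

```text
time_s: 0.6
ee_pos: [0.4061, -0.3755, 0.2306]
ee_rot: [-3.078, -0.627, 0.0]
wrist_force: [0.5, 0.4, -0.0]
opening: 0.992
grip_force: 0.0
```

Emit:
carry_out(rows=[{"jaw": 8.5, "translation": [1, 4.8, 0], "yaw": 0}, {"jaw": 8.5, "translation": [2, 9.6, 0], "yaw": 0}, {"jaw": 8.5, "translation": [3, 14.4, 0], "yaw": 0}, {"jaw": 8.5, "translation": [4, 19, 0], "yaw": 0}, {"jaw": 8.5, "translation": [4, 24, 0], "yaw": 0}])

```text
time_s: 1.1
ee_pos: [0.4449, -0.1353, 0.2309]
ee_rot: [-3.078, -0.627, -0.0]
wrist_force: [1.2, 0.4, 0.8]
opening: 0.993
grip_force: 0.0
```

Emit:
carry_out(rows=[{"jaw": 8.5, "translation": [0, 5, 0], "yaw": 0}, {"jaw": 8.5, "translation": [0, 10, 0], "yaw": 0}, {"jaw": 8.5, "translation": [0, 15, 0], "yaw": 0}, {"jaw": 8.5, "translation": [0, 20, 0], "yaw": 0}, {"jaw": 8.5, "translation": [0, 25, 0], "yaw": 0}])

```text
time_s: 1.6
ee_pos: [0.444, 0.1148, 0.2312]
ee_rot: [3.078, 0.627, 0.0]
wrist_force: [1.5, 0.8, 0.2]
opening: 0.993
grip_force: 0.0
```

Emit:
carry_out(rows=[{"jaw": 8.5, "translation": [0, 5, -2], "yaw": 0}, {"jaw": 8.5, "translation": [0, 10, -4], "yaw": 0}, {"jaw": 8.5, "translation": [0, 14, -6], "yaw": 0}, {"jaw": 8.5, "translation": [0, 18.5, -8], "yaw": 0}, {"jaw": 8.5, "translation": [0, 23.5, -9], "yaw": 0}])

```text
time_s: 2.1
ee_pos: [0.4431, 0.3462, 0.1391]
ee_rot: [3.077, 0.626, -0.005]
wrist_force: [0.4, -0.9, -0.2]
opening: 0.993
grip_force: 0.0
```

Emit:
carry_out(rows=[{"jaw": 8.5, "translation": [0, 0, -4], "yaw": 0}, {"jaw": 8.5, "translation": [0, 0, -8], "yaw": 0}, {"jaw": 8.5, "translation": [0, 0, -8], "yaw": 0}])

```text
time_s: 2.4
ee_pos: [0.4397, 0.3426, 0.0549]
ee_rot: [3.074, 0.627, -0.018]
wrist_force: [-1.3, -1.7, -1.6]
opening: 1.0
grip_force: 0.0
```

```bash
python3 - <<'E'
from h import *
s=state();print(s["ee_pos"],s["wrist_force"])
a=grab("top","t1")["image"][:,:,::-1];b=grab("side","s1")["image"][:,:,::-1]
c=lambda im,x,y:cv2.resize(im[y-50:y+50,x-50:x+50],(400,400),interpolation=cv2.INTER_CUBIC)
cv2.imwrite("pics/m2.png",np.hstack([c(a,155,250),c(b,284,328)]))
E
```

```text
[0.43965524 0.34264739 0.0548627 ] [-1.3340061  -1.70885735 -1.61938633]
```

View pics/m2.png

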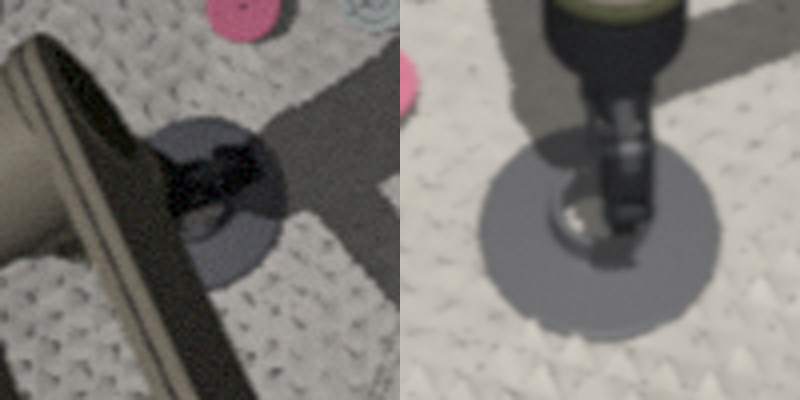

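The tool stands over the ring's collar (side crop: ring centre (600,232), near finger (625,215)), and the finger offset agrees with its yaw. I'll settle, then read the pose.

Emit:
carry_out(rows=[{"jaw": 8.5, "translation": [0, 0, 0], "yaw": 0}, {"jaw": 8.5, "translation": [0, 0, 0], "yaw": 0}])

```text
time_s: 2.7
ee_pos: [0.4466, 0.346, 0.0648]
ee_rot: [-3.077, -0.626, -0.007]
wrist_force: [0.4, -0.7, 0.8]
opening: 0.994
grip_force: 0.0
```

Emit:
carry_out(rows=[{"jaw": 8.5, "translation": [0.2, 0.2, -2], "yaw": 0}, {"jaw": 8.5, "translation": [0.2, 0.2, -4], "yaw": 0}, {"jaw": 8.5, "translation": [0.2, 0.2, -5], "yaw": 0}, {"jaw": 8.5, "translation": [0.2, 0.2, -5], "yaw": 0}, {"jaw": 8.5, "translation": [0.2, 0.2, -5], "yaw": 0}])

```text
time_s: 3.2
ee_pos: [0.4473, 0.3475, 0.013]
ee_rot: [-3.078, -0.626, -0.002]
wrist_force: [0.7, 0.9, 0.8]
opening: 0.993
grip_force: 0.0
```

Emit:
carry_out(rows=[{"jaw": 5.0, "translation": [0, 0, 0], "yaw": 0}, {"jaw": 5.0, "translation": [0, 0, 0], "yaw": 0}, {"jaw": 5.0, "translation": [0, 0, 0], "yaw": 0}, {"jaw": 5.0, "translation": [0, 0, 0], "yaw": 0}])

```text
time_s: 3.6
ee_pos: [0.4476, 0.348, 0.0137]
ee_rot: [-3.077, -0.627, -0.003]
wrist_force: [-3.6, -1.7, 10.2]
opening: 0.632
grip_force: 62.3
```

Emit:
carry_out(rows=[{"jaw": 8.5, "translation": [0, 0, 0.2], "yaw": 0}, {"jaw": 8.5, "translation": [0, 0, 0.2], "yaw": 0}, {"jaw": 8.5, "translation": [0, 0, 0.2], "yaw": 8}, {"jaw": 8.5, "translation": [0, 0, 0.2], "yaw": 16}, {"jaw": 8.5, "translation": [0, 0, 0.2], "yaw": 24}])

```text
time_s: 4.1
ee_pos: [0.4466, 0.3472, 0.0138]
ee_rot: [2.877, 1.262, -0.0]
wrist_force: [-1.2, 0.0, -0.6]
opening: 0.996
grip_force: 0.0
```

Emit:
carry_out(rows=[{"jaw": 8.5, "translation": [0, 0, 0], "yaw": 8}, {"jaw": 8.5, "translation": [0, 0, 0], "yaw": 16}, {"jaw": 8.5, "translation": [0, 0, 0], "yaw": 24}, {"jaw": 8.5, "translation": [0, 0, 0], "yaw": 32}, {"jaw": 8.5, "translation": [0, 0, 0], "yaw": 40}])

```text
time_s: 4.6
ee_pos: [0.4466, 0.3472, 0.0137]
ee_rot: [-2.272, -2.169, 0.0]
wrist_force: [0.4, 0.6, 0.2]
opening: 0.992
grip_force: 0.0
```

Emit:
carry_out(rows=[{"jaw": 8.5, "translation": [0, 0, 0], "yaw": 8}, {"jaw": 8.5, "translation": [0, 0, 0], "yaw": 16}, {"jaw": 8.5, "translation": [0, 0, 0], "yaw": 23}, {"jaw": 5, "translation": [0, 0, 0], "yaw": 23}, {"jaw": 5, "translation": [0, 0, 0], "yaw": 23}])

```text
time_s: 5.1
ee_pos: [0.4466, 0.3472, 0.0138]
ee_rot: [-1.806, -2.57, 0.0]
wrist_force: [0.1, -0.4, -0.1]
opening: 0.689
grip_force: 0.0
```

Emit:
carry_out(rows=[{"jaw": 5, "translation": [0, 0, 0], "yaw": 0}, {"jaw": 5, "translation": [0, 0, 0], "yaw": 0}, {"jaw": 5, "translation": [0, 0, 2], "yaw": 0}, {"jaw": 5, "translation": [0, 0, 6], "yaw": 0}, {"jaw": 5, "translation": [0, 0, 10], "yaw": 0}])

```text
time_s: 5.6
ee_pos: [0.4455, 0.3465, 0.1134]
ee_rot: [-1.804, -2.57, 0.005]
wrist_force: [0.1, 0.4, -1.6]
opening: 0.626
grip_force: 64.0
```

Emit:
carry_out(rows=[{"jaw": 5, "translation": [0.5, -3, 3], "yaw": 0}, {"jaw": 5, "translation": [1, -7, 6], "yaw": 0}, {"jaw": 5, "translation": [1.5, -11.5, 8], "yaw": 0}, {"jaw": 5, "translation": [2, -16, 9.5], "yaw": 0}, {"jaw": 5, "translation": [3, -20.5, 9.5], "yaw": 0}])

```text
time_s: 6.1
ee_pos: [0.4777, 0.141, 0.2117]
ee_rot: [1.802, 2.569, 0.005]
wrist_force: [1.8, -0.7, -1.2]
opening: 0.629
grip_force: 64.1
```

Emit:
carry_out(rows=[{"jaw": 5, "translation": [0.5, -4.5, 0], "yaw": 0}, {"jaw": 5, "translation": [1, -9, 0], "yaw": 0}, {"jaw": 5, "translation": [1.5, -13.5, 0], "yaw": 0}, {"jaw": 5, "translation": [2, -18, 0], "yaw": 0}, {"jaw": 5, "translation": [3, -22.5, 0], "yaw": 0}])

```text
time_s: 6.6
ee_pos: [0.5061, -0.0846, 0.2086]
ee_rot: [-1.805, -2.571, 0.0]
wrist_force: [1.5, 0.1, -1.4]
opening: 0.631
grip_force: 64.0
```

Emit:
carry_out(rows=[{"jaw": 5, "translation": [1, -4, 0], "yaw": 0}, {"jaw": 5, "translation": [2, -8, 0], "yaw": 0}, {"jaw": 5, "translation": [3, -11.5, 0], "yaw": 0}, {"jaw": 5, "translation": [3.6, -14.6, 0], "yaw": 0}, {"jaw": 5, "translation": [3.6, -14.6, 0], "yaw": 0}])

```text
time_s: 7.1
ee_pos: [0.5423, -0.2325, 0.208]
ee_rot: [-1.809, -2.568, 0.002]
wrist_force: [-0.3, -0.3, -1.6]
opening: 0.627
grip_force: 64.0
```

Emit:
carry_out(rows=[{"jaw": 5, "translation": [0, 0, 0], "yaw": 0}, {"jaw": 5, "translation": [0, 0, 0], "yaw": 0}, {"jaw": 5, "translation": [0, 0, 0], "yaw": 0}])

```text
time_s: 7.4
ee_pos: [0.5426, -0.2277, 0.2088]
ee_rot: [-1.801, -2.574, -0.0]
wrist_force: [0.7, -0.1, -1.5]
opening: 0.629
grip_force: 64.0
```

```bash
python3 - <<'E'
from h import *
np.set_printoptions(precision=4,suppress=True)
s=state();p=s["ee_pos"];print(p,s["wrist_force"])
A=grab("top","t2");B=grab("side","s2")
zb=p[2]-.0137
print("ring",[circ([q],p[0],p[1],[(zb+.003,.07,1)]) for q in(A,B)])
print("bowl",[circ([q],.543,-.229,[(.144,.076,1),(.144,.082,-1)]) for q in(A,B)])
a=A["image"][:,:,::-1];b=B["image"][:,:,::-1]
c=lambda im,x,y:cv2.resize(im[y-50:y+50,x-50:x+50],(400,400),interpolation=cv2.INTER_CUBIC)
cv2.imwrite("pics/m3.png",np.hstack([c(a,345,210),c(b,310,150)]))
E
```

```text
[ 0.5426 -0.2277  0.2088] [ 0.6518 -0.1067 -1.5422]
ring [array([  0.536 ,  -0.2163, -15.0026]), array([  0.5422,  -0.2194, -16.5616])]
bowl [array([  0.5433,  -0.229 , -25.7158]), array([  0.5433,  -0.2238, -15.7194])]
```

View pics/m3.png

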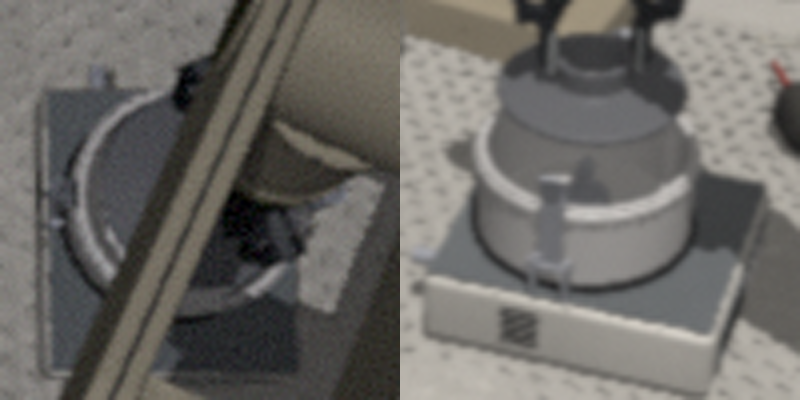

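The ring hangs level above the bowl (side crop: ring (590,90), bowl (585,170)). The gripper needs about +1 mm in x and −2 mm in y, so I'm lowering it.

Emit:
carry_out(rows=[{"jaw": 5, "translation": [0.1, -0.2, -2], "yaw": 0}, {"jaw": 5, "translation": [0.1, -0.2, -4.5], "yaw": 0}, {"jaw": 5, "translation": [0.1, -0.2, -6.5], "yaw": 0}, {"jaw": 5, "translation": [0.1, -0.2, -8], "yaw": 0}, {"jaw": 5, "translation": [0.1, -0.2, -8], "yaw": 0}])

```text
time_s: 8.0
ee_pos: [0.5422, -0.2295, 0.1262]
ee_rot: [-1.798, -2.571, 0.001]
wrist_force: [-1.1, -0.1, -2.1]
opening: 0.628
grip_force: 64.0
```

Emit:
carry_out(rows=[{"jaw": 5, "translation": [0, 0, -0.8], "yaw": 0}, {"jaw": 5, "translation": [0, 0, -1.6], "yaw": 0}, {"jaw": 5, "translation": [0, 0, -2.4], "yaw": 0}, {"jaw": 5, "translation": [0, 0, -2.4], "yaw": 0}])

```text
time_s: 8.4
ee_pos: [0.543, -0.2304, 0.1035]
ee_rot: [-1.8, -2.572, 0.0]
wrist_force: [-1.0, 0.1, -1.8]
opening: 0.629
grip_force: 64.0
```

Emit:
carry_out(rows=[{"jaw": 5, "translation": [0, 0, -0.7], "yaw": 0}, {"jaw": 5, "translation": [0, 0, -1.4], "yaw": 0}, {"jaw": 5, "translation": [0, 0, -1.4], "yaw": 0}, {"jaw": 5, "translation": [0, 0, -1.4], "yaw": 0}])

```text
time_s: 8.8
ee_pos: [0.5435, -0.2307, 0.0905]
ee_rot: [-1.801, -2.573, 0.0]
wrist_force: [0.1, 0.9, -1.2]
opening: 0.633
grip_force: 64.0
```

Emit:
carry_out(rows=[{"jaw": 5, "translation": [0, 0, -0.25], "yaw": 0}, {"jaw": 5, "translation": [0, 0, -0.25], "yaw": 0}, {"jaw": 8.5, "translation": [0, 0, -0.2], "yaw": 0}, {"jaw": 8.5, "translation": [0, 0, -0.1], "yaw": 0}, {"jaw": 8.5, "translation": [0, 0, 0.2], "yaw": 0}])

```text
time_s: 9.3
ee_pos: [0.5436, -0.2307, 0.0929]
ee_rot: [-1.801, -2.574, -0.0]
wrist_force: [0.3, 0.1, -0.1]
opening: 0.995
grip_force: 0.0
```

Emit:
carry_out(rows=[{"jaw": 8.5, "translation": [0, 0, 3], "yaw": 0}, {"jaw": 8.5, "translation": [0, 0, 7], "yaw": 0}, {"jaw": 8.5, "translation": [0, 3, 11], "yaw": 0}, {"jaw": 8.5, "translation": [0, 7.5, 12], "yaw": 0}, {"jaw": 8.5, "translation": [0, 12, 12], "yaw": 0}])

```text
time_s: 9.8
ee_pos: [0.5454, -0.1105, 0.217]
ee_rot: [1.8, 2.567, 0.003]
wrist_force: [2.0, 0.4, -0.7]
opening: 0.995
grip_force: 0.0
```

Emit:
carry_out(rows=[{"jaw": 8.5, "translation": [0, 4.5, 0], "yaw": 0}, {"jaw": 8.5, "translation": [0, 9, 0], "yaw": 0}, {"jaw": 8.5, "translation": [0, 13.5, 0], "yaw": 0}, {"jaw": 8.5, "translation": [0, 17, 0], "yaw": 0}, {"jaw": 8.5, "translation": [0, 19, 0], "yaw": 0}])

```text
time_s: 10.3
ee_pos: [0.5434, 0.0822, 0.2134]
ee_rot: [1.798, 2.576, 0.002]
wrist_force: [0.9, -0.2, 0.2]
opening: 0.996
grip_force: 0.0
```

```bash
python3 - <<'E'
from h import *
np.set_printoptions(precision=4,suppress=True)
print(state()["ee_pos"])
A=grab("top","t3");B=grab("side","s3")
print("bowl",[circ([q],.543,-.229,[(.144,.076,1),(.144,.082,-1)]) for q in(A,B)])
print("collar out",[circ([q],.543,-.229,[(.104,.028,0),(.104,.022,0)]) for q in(A,B)])
print("ring edge",[circ([q],.543,-.229,[(.080,.07,1)]) for q in(A,B)])
a=A["image"][:,:,::-1];b=B["image"][:,:,::-1]
c=lambda im,x,y,w:cv2.resize(im[y-w:y+w,x-w:x+w],(400,400),interpolation=cv2.INTER_CUBIC)
cv2.imwrite("pics/m4.png",cv2.convertScaleAbs(np.hstack([c(a,340,211,16),c(b,307,145,25)]),alpha=1.5))
E
```

```text
[0.5434 0.0822 0.2134]
bowl [array([  0.5431,  -0.2286, -62.7038]), array([  0.5436,  -0.2252, -14.6241])]
collar out [array([  0.54  ,  -0.2243, -23.3995]), array([  0.5559,  -0.2151, -24.324 ])]
ring edge [array([  0.5429,  -0.2273, -16.9041]), array([ 0.5476, -0.22  , -3.3484])]
```

View pics/m4.png

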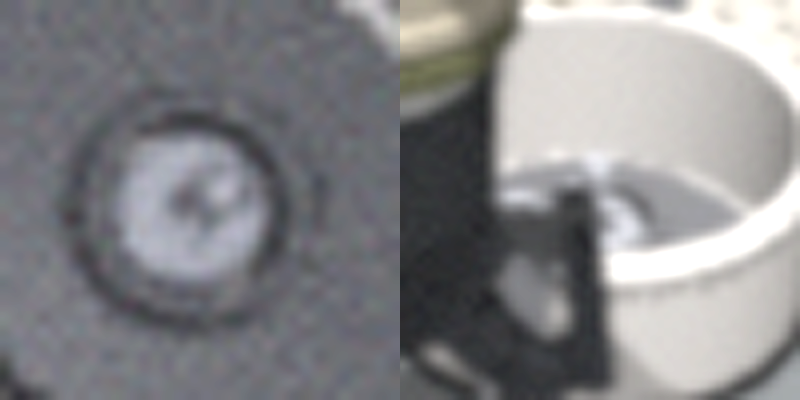

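The ring lies in the bowl round the tube (tube centre at crop (192,205)). Next is the chuck.

Emit:
carry_out(rows=[{"jaw": 8.5, "translation": [2.5, 4, -2], "yaw": 0}, {"jaw": 8.5, "translation": [4.5, 8, -6], "yaw": 0}, {"jaw": 8.5, "translation": [6.25, 11.9, -10], "yaw": 0}, {"jaw": 8.5, "translation": [6.25, 11.9, -13.5], "yaw": 0}, {"jaw": 8.5, "translation": [6.25, 11.9, -15], "yaw": 0}])

```text
time_s: 10.9
ee_pos: [0.6033, 0.1983, 0.0569]
ee_rot: [-1.797, -2.571, 0.009]
wrist_force: [-1.4, 0.3, -0.8]
opening: 0.99
grip_force: 0.0
```

Emit:
carry_out(rows=[{"jaw": 8.5, "translation": [0, 0, 0], "yaw": 0}, {"jaw": 8.5, "translation": [0, 0, 0], "yaw": 0}])

```text
time_s: 11.1
ee_pos: [0.607, 0.1971, 0.0645]
ee_rot: [1.802, 2.572, 0.001]
wrist_force: [0.2, -0.5, 0.5]
opening: 1.0
grip_force: 0.0
```

```bash
python3 - <<'E'
from h import *
np.set_printoptions(precision=4,suppress=True)
print(state()["ee_pos"])
def avg(n,k):
    ds=[get_image(n) for _ in range(k)];d=ds[0];d["f"]=np.mean([x["image"].astype(np.float32) for x in ds],0);d["image"]=d["f"].round().astype(np.uint8);np.savez("pics/avg_"+n+".npz",**d);return d
A=avg("top",14);B=avg("side",14)
def c(d,x,y,w):
    im=d["f"][y-w:y+w,x-w:x+w,::-1];im=cv2.resize(im,(400,400),interpolation=cv2.INTER_LANCZOS4);lo,hi=np.percentile(im,[1,99.5]);return np.clip((im-lo)/(hi-lo)*255,0,255)
cv2.imwrite("pics/m5.png",np.hstack([c(A,340,211,10),c(B,307,148,14)]))
E
```

```text
[0.607  0.1971 0.0645][ WARN:0@15.993] global loadsave.cpp:1063 imwrite_ Unsupported depth image for selected encoder is fallbacked to CV_8U.
```

View pics/m5.png

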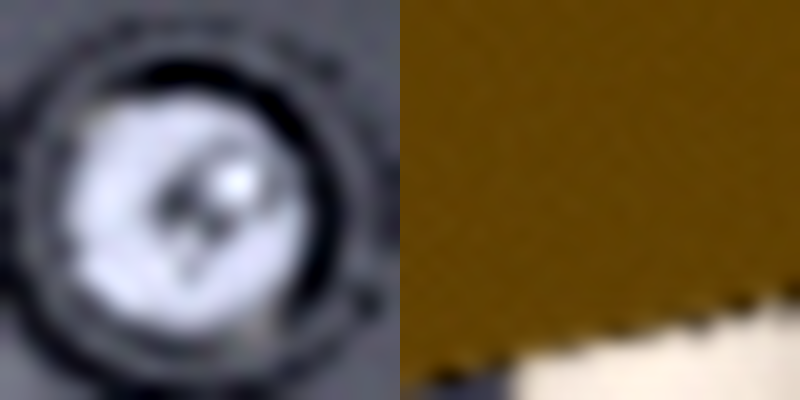

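The top crop shows the spindle tip at (235,185), but the pin isn't clear, and the arm blocks the side view. I'll grip the chuck now (two grips at 90° to centre it) and look again from the far side.

Emit:
carry_out(rows=[{"jaw": 8.5, "translation": [0, 0, -2], "yaw": 0}, {"jaw": 8.5, "translation": [0, 0, -4], "yaw": 0}, {"jaw": 8.5, "translation": [0, 0, -5.3], "yaw": 0}, {"jaw": 8.5, "translation": [0, 0, -5.3], "yaw": 0}, {"jaw": 5, "translation": [0, 0, -5.3], "yaw": 0}])

```text
time_s: 13.0
ee_pos: [0.6062, 0.1982, 0.01]
ee_rot: [-1.801, -2.574, 0.0]
wrist_force: [-0.6, -0.2, 0.5]
opening: 0.848
grip_force: 0.0
```

Emit:
carry_out(rows=[{"jaw": 5, "translation": [0, 0, 0], "yaw": 0}, {"jaw": 5, "translation": [0, 0, 0], "yaw": 0}, {"jaw": 5, "translation": [0, 0, 0], "yaw": 0}, {"jaw": 8.5, "translation": [0, 0, 0], "yaw": 0}, {"jaw": 8.5, "translation": [0, 0, 0], "yaw": 0}])

```text
time_s: 13.5
ee_pos: [0.6063, 0.1983, 0.0101]
ee_rot: [1.801, 2.574, 0.001]
wrist_force: [-1.1, 0.3, 0.1]
opening: 0.976
grip_force: 0.0
```

Emit:
carry_out(rows=[{"jaw": 8.5, "translation": [0, 0, 0], "yaw": -8}, {"jaw": 8.5, "translation": [0, 0, 0], "yaw": -16}, {"jaw": 8.5, "translation": [0, 0, 0], "yaw": -24}, {"jaw": 8.5, "translation": [0, 0, 0], "yaw": -32}, {"jaw": 8.5, "translation": [0, 0, 0], "yaw": -40}])

```text
time_s: 14.0
ee_pos: [0.6059, 0.1982, 0.0096]
ee_rot: [-2.578, -1.795, 0.001]
wrist_force: [0.2, -0.0, -0.4]
opening: 0.993
grip_force: 0.0
```

Emit:
carry_out(rows=[{"jaw": 8.5, "translation": [0, 0, 0], "yaw": -8}, {"jaw": 8.5, "translation": [0, 0, 0], "yaw": -16}, {"jaw": 8.5, "translation": [0, 0, 0], "yaw": -24}, {"jaw": 8.5, "translation": [0, 0, 0], "yaw": -32}, {"jaw": 8.5, "translation": [0, 0, 0], "yaw": -40}])

```text
time_s: 14.5
ee_pos: [0.606, 0.1982, 0.0096]
ee_rot: [-3.037, -0.805, 0.001]
wrist_force: [0.6, 0.5, -0.3]
opening: 0.995
grip_force: 0.0
```

Emit:
carry_out(rows=[{"jaw": 8.5, "translation": [0, 0, 0], "yaw": -7}, {"jaw": 5, "translation": [0, 0, 0], "yaw": -7}, {"jaw": 5, "translation": [0, 0, 0], "yaw": -7}, {"jaw": 5, "translation": [0, 0, 0], "yaw": -7}, {"jaw": 5, "translation": [0, 0, 0], "yaw": -7}])

```text
time_s: 15.0
ee_pos: [0.6066, 0.1985, 0.0105]
ee_rot: [-3.077, -0.631, -0.001]
wrist_force: [-2.4, 0.9, 5.4]
opening: 0.669
grip_force: 63.9
```

Emit:
carry_out(rows=[{"jaw": 5, "translation": [0, 0, 3], "yaw": 0}, {"jaw": 5, "translation": [0, -1, 7], "yaw": 0}, {"jaw": 5, "translation": [0, -3, 11], "yaw": 0}, {"jaw": 5, "translation": [-1, -6, 15], "yaw": 0}, {"jaw": 5, "translation": [-2, -10, 18], "yaw": 0}])

```text
time_s: 15.5
ee_pos: [0.5868, 0.0998, 0.1911]
ee_rot: [3.077, 0.633, 0.003]
wrist_force: [1.0, -0.9, -1.4]
opening: 0.67
grip_force: 64.4
```

Emit:
carry_out(rows=[{"jaw": 5, "translation": [-1, -4.5, 2], "yaw": 0}, {"jaw": 5, "translation": [-2, -9, 3], "yaw": 0}, {"jaw": 5, "translation": [-3, -13.5, 3], "yaw": 0}, {"jaw": 5, "translation": [-4, -18, 3], "yaw": 0}, {"jaw": 5, "translation": [-5, -22.5, 3], "yaw": 0}])

```text
time_s: 16.0
ee_pos: [0.5356, -0.1269, 0.2184]
ee_rot: [3.078, 0.631, -0.0]
wrist_force: [0.4, -0.4, -2.5]
opening: 0.674
grip_force: 64.4
```

Emit:
carry_out(rows=[{"jaw": 5, "translation": [-1, -4.5, 0], "yaw": 0}, {"jaw": 5, "translation": [-2, -9, 0], "yaw": 0}, {"jaw": 5, "translation": [-3, -13.5, 0], "yaw": 0}, {"jaw": 5, "translation": [-4, -18, 0], "yaw": 0}, {"jaw": 5, "translation": [-5, -22.5, 0], "yaw": 0}])

```text
time_s: 16.5
ee_pos: [0.4855, -0.3519, 0.2181]
ee_rot: [-3.077, -0.63, 0.001]
wrist_force: [1.4, -0.1, -1.4]
opening: 0.671
grip_force: 64.4
```

Emit:
carry_out(rows=[{"jaw": 5, "translation": [-1, -4, 0], "yaw": 0}, {"jaw": 5, "translation": [-2, -8, 0], "yaw": 0}, {"jaw": 5, "translation": [-3, -11, 0], "yaw": 0}, {"jaw": 5, "translation": [-3, -11, 0], "yaw": 0}])

```text
time_s: 16.9
ee_pos: [0.454, -0.4639, 0.2174]
ee_rot: [-3.079, -0.623, 0.003]
wrist_force: [0.1, 0.9, -1.7]
opening: 0.67
grip_force: 64.5
```

```bash
python3 - <<'E'
from h import *
print(state()["ee_pos"])
def avg(n,k):
    ds=[get_image(n) for _ in range(k)];d=ds[0];d["f"]=np.mean([x["image"].astype(np.float32) for x in ds],0);d["image"]=d["f"].round().astype(np.uint8);np.savez("pics/avg_"+n+".npz",**d);return d
A=np.load("pics/avg_top.npz");B=avg("side",16)
def c(d,x,y,w):
    im=d["f"][y-w:y+w,x-w:x+w,::-1];im=cv2.resize(im,(400,400),interpolation=cv2.INTER_LANCZOS4);lo,hi=np.percentile(im,[1,99.9]);return np.clip((im-lo)/(hi-lo)*255,0,255).astype(np.uint8)
print([proj(B,(.5435,-.2295,z)) for z in(.1,.13)])
cv2.imwrite("pics/m6.png",np.hstack([c(A,340,211,10),c(B,306,147,12)]))
E
```

```text
[ 0.45395117 -0.46390613  0.21741463]
[array([306.30355754, 146.83022049]), array([306.76078085, 138.84886627])]
```

View pics/m6.png

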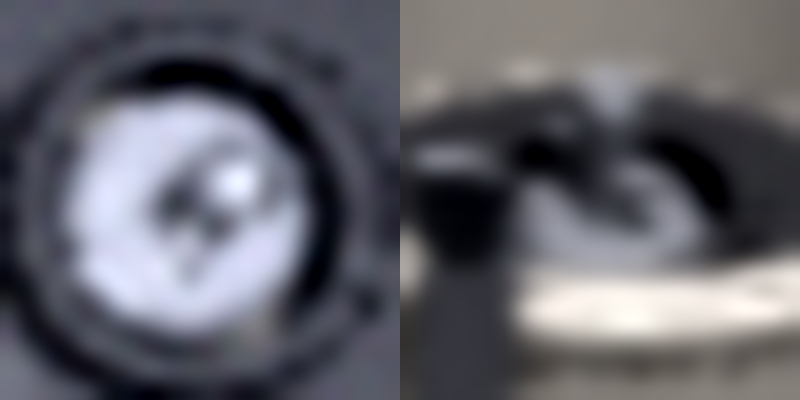

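Side crop: the pin appears as a bar through the spindle from (565,125) to (650,212), centred at about (608,168). That matches the predicted pin centre. Now I convert it to an angle and check it against the top view.

```bash
python3 - <<'E'
from h import *
np.set_printoptions(precision=4,suppress=True)
B=np.load("pics/avg_side.npz");A=np.load("pics/avg_top.npz")
P=[at(B,294+(x-400)/16.67,135+y/16.67,.111) for x,y in((565,125),(650,212))]
w=P[1]-P[0];print(P,np.linalg.norm(w),np.degrees(np.arctan2(w[1],w[0])))
# rendering hypothesis: ends in both crops per angle
for a in range(0,180,15):
    q=[np.array([.5435,-.2295,.111])+s*.013*np.array([np.cos(np.radians(a)),np.sin(np.radians(a)),0]) for s in(-1,1)]
    print(a,[((proj(A,p)-[330,201])*20).round() for p in q],[((proj(B,p)-[294,135])*16.67+[400,0]).round() for p in q])
print("tip top",(proj(A,(.5435,-.2295,.13))-[330,201])*20,"tube",(proj(A,(.5435,-.2295,.1))-[330,201])*20)
E
```

```text
[array([ 0.5527, -0.2342,  0.111 ]), array([ 0.5317, -0.2135,  0.111 ])] 0.029546836969969768 135.37711238608264
0 [array([202., 279.]), array([191., 105.])] [array([678., 161.]), array([538., 136.])]
15 [array([225., 275.]), array([168., 109.])] [array([680., 150.]), array([536., 147.])]
30 [array([246., 266.]), array([148., 118.])] [array([677., 139.]), array([539., 159.])]
45 [array([263., 252.]), array([131., 132.])] [array([669., 128.]), array([546., 169.])]
60 [array([275., 233.]), array([118., 151.])] [array([658., 119.]), array([558., 179.])]
75 [array([283., 212.]), array([111., 172.])] [array([643., 112.]), array([573., 186.])]
90 [array([284., 189.]), array([109., 194.])] [array([625., 108.]), array([590., 191.])]
105 [array([280., 167.]), array([114., 217.])] [array([607., 106.]), array([609., 192.])]
120 [array([270., 147.]), array([124., 237.])] [array([588., 107.]), array([628., 191.])]
135 [array([254., 129.]), array([139., 255.])] [array([571., 111.]), array([645., 187.])]
150 [array([235., 116.]), array([158., 268.])] [array([557., 117.]), array([660., 181.])]
165 [array([214., 108.]), array([180., 276.])] [array([545., 126.]), array([671., 172.])]
tip top [222.9249 173.1605] tube [181.8392 202.4755]
```

```bash
python3 - <<'E'
from h import *
np.set_printoptions(precision=4,suppress=True)
s=state();print(s["ee_pos"],s["ee_rot"])
A=dict(np.load("pics/avg_top.npz"));B=dict(np.load("pics/avg_side.npz"))
for n,d in(("T",A),("S",B)):
    print(n,"tube",circ([d],.543,-.229,[(.1,.019,-1)],.008),"bowl",circ([d],.543,-.229,[(.144,.076,1),(.144,.082,-1)],.008),"in",circ([d],.543,-.229,[(.144,.076,1)],.008),"collar",circ([d],.543,-.229,[(.104,.028,0)],.008))
print("tip",at(A,330+235/20,201+185/20,.13),at(B,294+212/16.67,135+90/16.67,.128))
E
```

```text
[ 0.4566 -0.4602  0.2187] [ 3.0783  0.6271 -0.    ]
T tube [  0.5431  -0.2279 -22.6443] bowl [  0.5431  -0.2287 -63.1727] in [  0.5431  -0.2287 -37.1882] collar [ 0.5332 -0.2226 -9.6951]
S tube [  0.5373  -0.2064 -14.121 ] bowl [  0.5437  -0.2253 -23.8654] in [  0.5441  -0.2256 -19.6712] collar [  0.5336  -0.2317 -10.9574]
tip [ 0.5417 -0.2311  0.13  ] [ 0.5423 -0.2246  0.128 ]
```

Emit:
carry_out(rows=[{"jaw": 5, "translation": [1.6, 4.5, 0], "yaw": 3}, {"jaw": 5, "translation": [3.4, 9, 0], "yaw": 6}, {"jaw": 5, "translation": [5, 13.5, 0], "yaw": 9}, {"jaw": 5, "translation": [6.8, 18, 0], "yaw": 9}, {"jaw": 5, "translation": [8, 21, 0], "yaw": 9}])

```text
time_s: 18.2
ee_pos: [0.5374, -0.2473, 0.2189]
ee_rot: [-3.019, -0.869, -0.001]
wrist_force: [0.3, -0.5, -0.7]
opening: 0.672
grip_force: 64.7
```

Emit:
carry_out(rows=[{"jaw": 5, "translation": [0.7, 2, 0], "yaw": 0}, {"jaw": 5, "translation": [0.7, 2, -2], "yaw": 0}, {"jaw": 5, "translation": [0.7, 2, -4], "yaw": 0}, {"jaw": 5, "translation": [0.7, 2, -5.5], "yaw": 0}, {"jaw": 5, "translation": [0.7, 2, -5.5], "yaw": 0}])

```text
time_s: 18.7
ee_pos: [0.5419, -0.2295, 0.1606]
ee_rot: [-3.017, -0.865, 0.006]
wrist_force: [-0.0, -0.0, -2.0]
opening: 0.668
grip_force: 64.7
```

Emit:
carry_out(rows=[{"jaw": 5, "translation": [0, 0, 0], "yaw": 0}, {"jaw": 5, "translation": [0, 0, 0], "yaw": 0}, {"jaw": 5, "translation": [0, 0, 0], "yaw": 0}])

```text
time_s: 19.0
ee_pos: [0.5442, -0.2308, 0.165]
ee_rot: [3.018, 0.866, 0.002]
wrist_force: [-0.2, 0.1, -1.3]
opening: 0.667
grip_force: 64.7
```

Emit:
carry_out(rows=[{"jaw": 5, "translation": [-0.05, 0.05, -0.7], "yaw": 0}, {"jaw": 5, "translation": [-0.05, 0.05, -1.4], "yaw": 0}, {"jaw": 5, "translation": [-0.05, 0.05, -2], "yaw": 0}, {"jaw": 5, "translation": [-0.05, 0.05, -2], "yaw": 0}, {"jaw": 5, "translation": [-0.05, 0.05, -2], "yaw": 0}])

```text
time_s: 19.5
ee_pos: [0.5428, -0.2296, 0.1431]
ee_rot: [-3.019, -0.866, 0.001]
wrist_force: [0.3, 0.8, -1.4]
opening: 0.666
grip_force: 64.7
```

Emit:
carry_out(rows=[{"jaw": 5, "translation": [0, 0, -0.3], "yaw": 0}, {"jaw": 5, "translation": [0, 0, -0.6], "yaw": 0}, {"jaw": 5, "translation": [0, 0, -0.6], "yaw": 0}])

```text
time_s: 19.8
ee_pos: [0.5428, -0.2296, 0.1371]
ee_rot: [-3.019, -0.866, 0.001]
wrist_force: [-0.0, -0.0, -0.8]
opening: 0.674
grip_force: 64.7
```

Emit:
carry_out(rows=[{"jaw": 5, "translation": [0, 0, -0.4], "yaw": 0}, {"jaw": 5, "translation": [0, 0, -0.8], "yaw": 0}, {"jaw": 5, "translation": [0, 0, -0.8], "yaw": 0}])

```text
time_s: 20.1
ee_pos: [0.5429, -0.2299, 0.1291]
ee_rot: [3.02, 0.866, -0.001]
wrist_force: [0.2, -1.5, -1.4]
opening: 0.668
grip_force: 64.8
```

Emit:
carry_out(rows=[{"jaw": 5, "translation": [0, 0, -0.3], "yaw": 0}, {"jaw": 5, "translation": [0, 0, -0.5], "yaw": 0}, {"jaw": 5, "translation": [0, 0, -0.5], "yaw": 0}])

```text
time_s: 20.4
ee_pos: [0.543, -0.2302, 0.1245]
ee_rot: [3.019, 0.866, -0.0]
wrist_force: [0.6, -4.3, -2.4]
opening: 0.667
grip_force: 64.8
```

Emit:
carry_out(rows=[{"jaw": 5, "translation": [0, -0.06, 0], "yaw": 0}, {"jaw": 5, "translation": [0, -0.06, -0.2], "yaw": 0}, {"jaw": 5, "translation": [0, -0.06, -0.4], "yaw": 0}, {"jaw": 5, "translation": [0, -0.06, -0.4], "yaw": 0}])

```text
time_s: 20.8
ee_pos: [0.5437, -0.2304, 0.1223]
ee_rot: [3.019, 0.867, 0.002]
wrist_force: [-3.1, 0.0, 9.6]
opening: 0.671
grip_force: 65.7
```

Emit:
carry_out(rows=[{"jaw": 5, "translation": [0, 0, 0.14], "yaw": 0}, {"jaw": 5, "translation": [0, 0, 0.14], "yaw": 3}, {"jaw": 5, "translation": [0, 0, 0.14], "yaw": 6}, {"jaw": 5, "translation": [0, 0, 0.14], "yaw": 6}])

```text
time_s: 21.2
ee_pos: [0.5434, -0.2304, 0.1228]
ee_rot: [2.969, 1.025, 0.001]
wrist_force: [-1.8, -0.4, 6.1]
opening: 0.667
grip_force: 65.0
```

Emit:
carry_out(rows=[{"jaw": 5, "translation": [0, 0, 0], "yaw": 3}, {"jaw": 5, "translation": [0, 0, 0], "yaw": 6}, {"jaw": 5, "translation": [0, 0, 0], "yaw": 6}, {"jaw": 5, "translation": [0, 0, -0.14], "yaw": 6}, {"jaw": 5, "translation": [0, 0, -0.14], "yaw": 6}])

```text
time_s: 21.7
ee_pos: [0.5437, -0.2304, 0.1222]
ee_rot: [2.912, 1.176, 0.002]
wrist_force: [-3.3, 0.8, 11.4]
opening: 0.673
grip_force: 65.8
```

Emit:
carry_out(rows=[{"jaw": 5, "translation": [0, 0, 0.5], "yaw": -2}, {"jaw": 5, "translation": [0, 0, 0.5], "yaw": -10}, {"jaw": 5, "translation": [0, 0, 0.5], "yaw": -18}, {"jaw": 5, "translation": [0, 0, 0.1], "yaw": -20}, {"jaw": 5, "translation": [0, 0, -0.1], "yaw": -20}])

```text
time_s: 22.2
ee_pos: [0.544, -0.2304, 0.1224]
ee_rot: [3.073, 0.65, 0.003]
wrist_force: [-10.4, 5.4, 29.1]
opening: 0.669
grip_force: 67.0
```

Emit:
carry_out(rows=[{"jaw": 5, "translation": [0, 0, 0.1], "yaw": 0}, {"jaw": 5, "translation": [0, 0, 0.1], "yaw": 0}])

```text
time_s: 22.4
ee_pos: [0.5437, -0.2303, 0.1228]
ee_rot: [3.072, 0.652, 0.002]
wrist_force: [-6.0, 1.0, 14.2]
opening: 0.675
grip_force: 65.9
```

Emit:
carry_out(rows=[{"jaw": 5, "translation": [0, 0, 0.4], "yaw": 4}, {"jaw": 5, "translation": [0, 0, 0.4], "yaw": 12}, {"jaw": 5, "translation": [0, 0, 0.4], "yaw": 20}, {"jaw": 5, "translation": [0, 0, 0.4], "yaw": 20}, {"jaw": 5, "translation": [0, 0, 0.4], "yaw": 20}])

```text
time_s: 22.9
ee_pos: [0.5429, -0.2304, 0.1244]
ee_rot: [-2.915, -1.171, 0.001]
wrist_force: [-0.2, -2.7, -1.6]
opening: 0.667
grip_force: 64.8
```

Emit:
carry_out(rows=[{"jaw": 5, "translation": [0, 0, -0.2], "yaw": 0}, {"jaw": 5, "translation": [0, 0, -0.4], "yaw": 0}, {"jaw": 5, "translation": [0, 0, -0.4], "yaw": 0}])

```text
time_s: 23.2
ee_pos: [0.5438, -0.2304, 0.1223]
ee_rot: [2.913, 1.174, 0.002]
wrist_force: [-4.4, -0.1, 10.9]
opening: 0.67
grip_force: 65.9
```

Emit:
carry_out(rows=[{"jaw": 5, "translation": [0, 0, 0.4], "yaw": 0}, {"jaw": 5, "translation": [0, 0, 0.4], "yaw": 8}, {"jaw": 5, "translation": [0, 0, 0.4], "yaw": 10}, {"jaw": 5, "translation": [0, 0, 0.2], "yaw": 10}, {"jaw": 5, "translation": [0, 0, 0], "yaw": 10}])

```text
time_s: 23.7
ee_pos: [0.5433, -0.2305, 0.1209]
ee_rot: [2.8, 1.423, 0.0]
wrist_force: [-0.4, -2.9, 1.5]
opening: 0.668
grip_force: 65.1
```

Emit:
carry_out(rows=[{"jaw": 5, "translation": [0, 0, 0], "yaw": 0}])

```text
time_s: 23.8
ee_pos: [0.5431, -0.2305, 0.1204]
ee_rot: [2.8, 1.424, -0.0]
wrist_force: [-0.4, -4.3, -0.2]
opening: 0.67
grip_force: 65.0
```

Emit:
carry_out(rows=[{"jaw": 5, "translation": [0, 0, 0.4], "yaw": 0}, {"jaw": 5, "translation": [0, 0, 0.4], "yaw": 8}, {"jaw": 5, "translation": [0, 0, 0.4], "yaw": 10}, {"jaw": 5, "translation": [0, 0, 0.2], "yaw": 10}, {"jaw": 5, "translation": [0, 0, 0], "yaw": 10}])

```text
time_s: 24.3
ee_pos: [0.5433, -0.2306, 0.1208]
ee_rot: [2.665, 1.662, 0.001]
wrist_force: [-0.4, -4.6, 2.8]
opening: 0.671
grip_force: 65.5
```

Emit:
carry_out(rows=[{"jaw": 5, "translation": [0, 0, 0], "yaw": 0}])

```text
time_s: 24.4
ee_pos: [0.5432, -0.2306, 0.1205]
ee_rot: [2.665, 1.663, 0.0]
wrist_force: [0.4, -5.6, 0.1]
opening: 0.669
grip_force: 65.5
```

The chuck dropped past the pin height at the new yaw, so the slot is engaged. Now I seat it.

Emit:
carry_out(rows=[{"jaw": 5, "translation": [0, -0.05, -0.15], "yaw": 0}, {"jaw": 5, "translation": [0, -0.05, -0.3], "yaw": 0}, {"jaw": 5, "translation": [0, -0.05, -0.3], "yaw": 0}])

```text
time_s: 24.7
ee_pos: [0.5433, -0.2308, 0.1183]
ee_rot: [2.664, 1.664, 0.001]
wrist_force: [-1.8, -3.0, 5.7]
opening: 0.669
grip_force: 66.2
```

Emit:
carry_out(rows=[{"jaw": 5, "translation": [0, -0.03, -0.05], "yaw": 0}, {"jaw": 8.5, "translation": [0, 0, 0], "yaw": 0}, {"jaw": 8.5, "translation": [0, 0, 0], "yaw": 0}, {"jaw": 8.5, "translation": [0, 0, 0], "yaw": 0}, {"jaw": 8.5, "translation": [0, 0, 3], "yaw": 0}])

```text
time_s: 25.2
ee_pos: [0.5398, -0.2288, 0.1424]
ee_rot: [-2.656, -1.661, 0.007]
wrist_force: [-0.1, -0.6, -0.2]
opening: 0.995
grip_force: 0.0
```

Emit:
carry_out(rows=[{"jaw": 8.5, "translation": [0, 0, 4], "yaw": 0}, {"jaw": 8.5, "translation": [-1, 4, 6], "yaw": 0}, {"jaw": 8.5, "translation": [-2, 8.5, 6], "yaw": 0}, {"jaw": 8.5, "translation": [-3, 13, 6], "yaw": 0}, {"jaw": 8.5, "translation": [-4.5, 17.5, 6], "yaw": 0}])

```text
time_s: 25.7
ee_pos: [0.4975, -0.0541, 0.2076]
ee_rot: [-2.664, -1.664, -0.001]
wrist_force: [0.6, 0.9, 1.0]
opening: 0.995
grip_force: 0.0
```

Emit:
carry_out(rows=[{"jaw": 8.5, "translation": [-1.5, 4, -2], "yaw": 0}, {"jaw": 8.5, "translation": [-3, 7, -5], "yaw": 0}, {"jaw": 8.5, "translation": [-5, 10.5, -8], "yaw": 0}, {"jaw": 8.5, "translation": [-5, 10.5, -10], "yaw": 0}, {"jaw": 8.5, "translation": [-5, 10.5, -10], "yaw": 0}])

```text
time_s: 26.2
ee_pos: [0.4447, 0.0503, 0.1042]
ee_rot: [-2.659, -1.666, 0.008]
wrist_force: [-0.1, -0.4, -0.1]
opening: 0.994
grip_force: 0.0
```

```bash
python3 - <<'E'
from h import *
np.set_printoptions(precision=4,suppress=True)
s=state();print(s["ee_pos"],s["time_s"])
d=grab("top","t4");B=grab("side","s4")
for z in(.136,.141):
    print(z,circ([d],.543,-.229,[(z,.03,1)],.008),circ([B],.543,-.225,[(z,.03,1)],.008))
a=d["image"][:,:,::-1];b=B["image"][:,:,::-1]
c=lambda im,x,y,w:cv2.resize(im[y-w:y+w,x-w:x+w],(400,400),interpolation=cv2.INTER_CUBIC)
cv2.imwrite("pics/m7.png",np.hstack([c(a,340,211,33),c(b,307,145,33)]))
E
```

```text
[0.4447 0.0503 0.1042] 26.2
0.136 [ 0.5368 -0.2197 -0.867 ] [ 0.522  -0.2204 -9.8964]
0.141 [ 0.5362 -0.2188 -0.8728] [ 0.5206 -0.2138 -9.9058]
```

View pics/m7.png

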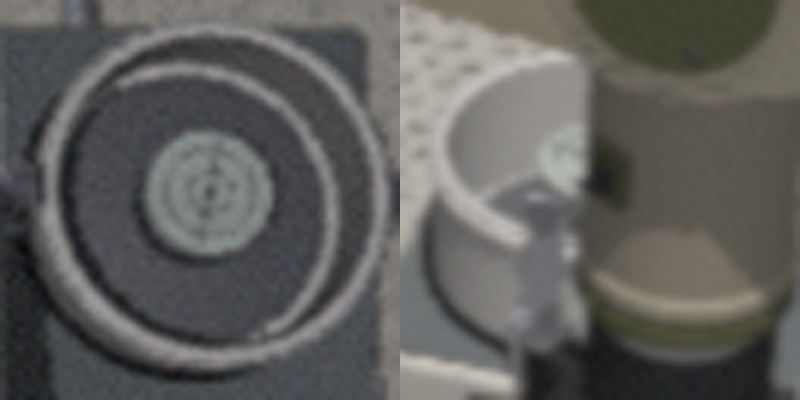

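The chuck sits centred in the bowl (top crop (208,190)), with the pin contact passed by about 4.5 mm. So it is home. Now the lid.

Emit:
carry_out(rows=[{"jaw": 8.5, "translation": [0.3, -0.1, -2], "yaw": 0}, {"jaw": 8.5, "translation": [0.3, -0.1, -4.5], "yaw": 0}, {"jaw": 8.5, "translation": [0.3, -0.1, -6], "yaw": 0}, {"jaw": 8.5, "translation": [0.3, -0.1, -6], "yaw": 0}, {"jaw": 8.5, "translation": [0.3, -0.1, -6], "yaw": 0}])

```text
time_s: 26.8
ee_pos: [0.4523, 0.0476, 0.0492]
ee_rot: [2.664, 1.663, 0.002]
wrist_force: [0.7, 0.7, 1.1]
opening: 0.994
grip_force: 0.0
```

Emit:
carry_out(rows=[{"jaw": 8.5, "translation": [-0.3, 0.1, -1.5], "yaw": 0}, {"jaw": 8.5, "translation": [-0.3, 0.1, -3.2], "yaw": 0}, {"jaw": 8.5, "translation": [-0.3, 0.1, -3.2], "yaw": 0}, {"jaw": 8.5, "translation": [-0.3, 0.1, -3.2], "yaw": 0}])

```text
time_s: 27.2
ee_pos: [0.449, 0.049, 0.0171]
ee_rot: [2.664, 1.664, 0.002]
wrist_force: [0.1, -0.5, -0.1]
opening: 0.995
grip_force: 0.0
```

Emit:
carry_out(rows=[{"jaw": 1.5, "translation": [0, 0, 0], "yaw": 0}, {"jaw": 1.5, "translation": [0, 0, 0], "yaw": 0}, {"jaw": 1.5, "translation": [0, 0, 0], "yaw": 0}, {"jaw": 1.5, "translation": [0, 0, 0], "yaw": 0}, {"jaw": 1.5, "translation": [0, 0, 0], "yaw": 0}])

```text
time_s: 27.7
ee_pos: [0.4485, 0.0491, 0.0163]
ee_rot: [2.664, 1.665, 0.001]
wrist_force: [-1.6, 0.4, 5.6]
opening: 0.299
grip_force: 58.7
```

Emit:
carry_out(rows=[{"jaw": 1.5, "translation": [0, 0, 0], "yaw": 0}, {"jaw": 1.5, "translation": [0, 0, 0], "yaw": 0}, {"jaw": 1.5, "translation": [0, 0, 0], "yaw": 0}])

```text
time_s: 28.0
ee_pos: [0.4485, 0.0491, 0.0164]
ee_rot: [2.664, 1.665, 0.001]
wrist_force: [-1.3, 0.2, 5.8]
opening: 0.296
grip_force: 58.7
```

Emit:
carry_out(rows=[{"jaw": 8.5, "translation": [0, 0, 0.2], "yaw": 0}, {"jaw": 8.5, "translation": [0, 0, 0.2], "yaw": 0}, {"jaw": 8.5, "translation": [0, 0, 0.2], "yaw": 8}, {"jaw": 8.5, "translation": [0, 0, 0.2], "yaw": 16}, {"jaw": 8.5, "translation": [0, 0, 0.2], "yaw": 24}])

```text
time_s: 28.5
ee_pos: [0.448, 0.0492, 0.0176]
ee_rot: [-2.253, -2.189, 0.0]
wrist_force: [0.1, 1.2, -0.3]
opening: 0.996
grip_force: 0.0
```

Emit:
carry_out(rows=[{"jaw": 8.5, "translation": [0, 0, 0], "yaw": 8}, {"jaw": 8.5, "translation": [0, 0, 0], "yaw": 16}, {"jaw": 8.5, "translation": [0, 0, 0], "yaw": 24}, {"jaw": 8.5, "translation": [0, 0, 0], "yaw": 32}, {"jaw": 8.5, "translation": [0, 0, 0], "yaw": 40}])

```text
time_s: 29.0
ee_pos: [0.4479, 0.0492, 0.0176]
ee_rot: [-1.368, -2.828, 0.0]
wrist_force: [-0.4, 0.8, -0.8]
opening: 0.996
grip_force: 0.0
```

Emit:
carry_out(rows=[{"jaw": 8.5, "translation": [0, 0, 0], "yaw": 8}, {"jaw": 8.5, "translation": [0, 0, 0], "yaw": 16}, {"jaw": 4, "translation": [0, 0, 0], "yaw": 24}, {"jaw": 1.5, "translation": [0, 0, 0], "yaw": 24}, {"jaw": 1.5, "translation": [0, 0, 0], "yaw": 24}])

```text
time_s: 29.5
ee_pos: [0.448, 0.0492, 0.0176]
ee_rot: [-0.766, -3.047, 0.0]
wrist_force: [-0.7, -0.8, -0.2]
opening: 0.512
grip_force: 0.0
```

Emit:
carry_out(rows=[{"jaw": 1.5, "translation": [0, 0, 0], "yaw": 0}, {"jaw": 1.5, "translation": [0, 0, 0], "yaw": 0}, {"jaw": 1.5, "translation": [0, 0, 0], "yaw": 0}, {"jaw": 1.5, "translation": [0, 0, 0], "yaw": 0}])

```text
time_s: 29.9
ee_pos: [0.4481, 0.0491, 0.0179]
ee_rot: [0.761, 3.048, -0.0]
wrist_force: [-2.7, -0.1, 5.1]
opening: 0.296
grip_force: 59.2
```

Emit:
carry_out(rows=[{"jaw": 1.5, "translation": [0, 0, 3], "yaw": 0}, {"jaw": 1.5, "translation": [0, 0, 7], "yaw": 0}, {"jaw": 1.5, "translation": [0, 0, 11.5], "yaw": 0}, {"jaw": 1.5, "translation": [0, 0, 16], "yaw": 0}, {"jaw": 1.5, "translation": [1, -2, 19.5], "yaw": 0}])

```text
time_s: 30.4
ee_pos: [0.4579, 0.0305, 0.2152]
ee_rot: [0.757, 3.048, 0.002]
wrist_force: [2.1, 0.2, -1.4]
opening: 0.295
grip_force: 59.8
```

Emit:
carry_out(rows=[{"jaw": 1.5, "translation": [1.5, -4.5, 0.5], "yaw": 0}, {"jaw": 1.5, "translation": [3, -9, 0.5], "yaw": 0}, {"jaw": 1.5, "translation": [4.5, -13.5, 0.5], "yaw": 0}, {"jaw": 1.5, "translation": [6, -18, 0.5], "yaw": 0}, {"jaw": 1.5, "translation": [7.5, -22, 0.5], "yaw": 0}])

```text
time_s: 30.9
ee_pos: [0.5331, -0.1931, 0.217]
ee_rot: [-0.762, -3.047, -0.0]
wrist_force: [1.4, 0.6, -1.0]
opening: 0.295
grip_force: 59.8
```

Emit:
carry_out(rows=[{"jaw": 1.5, "translation": [0.6, -2.5, 0], "yaw": 0}, {"jaw": 1.5, "translation": [1, -4, 0], "yaw": 0}, {"jaw": 1.5, "translation": [1, -4, 0], "yaw": 0}, {"jaw": 1.5, "translation": [1, -4, 0], "yaw": 0}, {"jaw": 1.5, "translation": [1, -4, 0], "yaw": 0}])

```text
time_s: 31.4
ee_pos: [0.543, -0.2294, 0.2176]
ee_rot: [-0.758, -3.048, -0.001]
wrist_force: [0.4, 0.9, -0.4]
opening: 0.293
grip_force: 59.8
```

```bash
python3 - <<'E'
from h import *
print(state()["ee_pos"])
A=grab("top","t5");B=grab("side","s5")
c=lambda im,x,y,w:cv2.resize(im["image"][y-w:y+w,x-w:x+w,::-1],(400,400),interpolation=cv2.INTER_CUBIC)
cv2.imwrite("pics/m8.png",np.hstack([c(A,345,205,50),c(B,308,140,50)]))
E
```

```text
[ 0.54295106 -0.22941541  0.21755088]
```

View pics/m8.png

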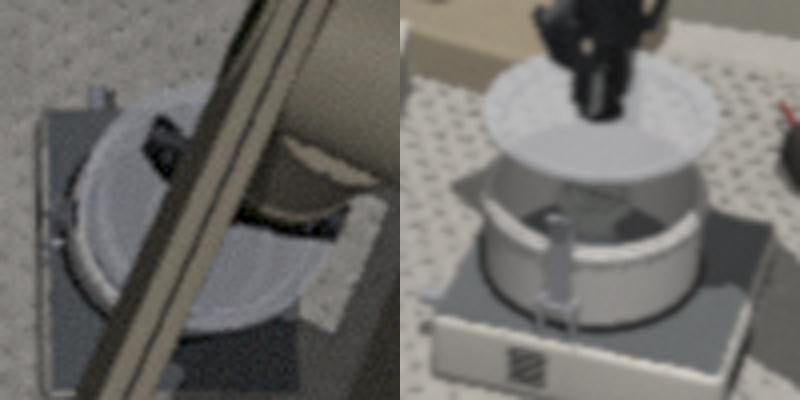

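The lid hangs level over the bowl (side crop: lid (600,118), bowl (593,210)). Lowering it.

Emit:
carry_out(rows=[{"jaw": 1.5, "translation": [0.03, -0.13, -1], "yaw": 0}, {"jaw": 1.5, "translation": [0.03, -0.13, -2], "yaw": 0}, {"jaw": 1.5, "translation": [0.03, -0.13, -3], "yaw": 0}, {"jaw": 1.5, "translation": [0.03, -0.13, -3], "yaw": 0}, {"jaw": 1.5, "translation": [0.03, -0.13, -3], "yaw": 0}])

```text
time_s: 32.0
ee_pos: [0.5429, -0.2319, 0.1869]
ee_rot: [-0.759, -3.047, -0.001]
wrist_force: [-0.1, 0.7, -0.7]
opening: 0.29
grip_force: 59.8
```

Emit:
carry_out(rows=[{"jaw": 1.5, "translation": [0, 0, -0.5], "yaw": 0}, {"jaw": 1.5, "translation": [0, 0, -1], "yaw": 0}, {"jaw": 1.5, "translation": [0, 0, -1.5], "yaw": 0}, {"jaw": 1.5, "translation": [0, 0, -1.5], "yaw": 0}, {"jaw": 1.5, "translation": [0, 0, -1.5], "yaw": 0}])

```text
time_s: 32.5
ee_pos: [0.5436, -0.2318, 0.1728]
ee_rot: [0.759, 3.048, 0.001]
wrist_force: [0.7, 3.7, -0.0]
opening: 0.293
grip_force: 59.9
```

Emit:
carry_out(rows=[{"jaw": 1.5, "translation": [0, 0.1, -0.2], "yaw": 0}, {"jaw": 1.5, "translation": [0, 0.1, -0.5], "yaw": 0}, {"jaw": 1.5, "translation": [0, 0.1, -0.8], "yaw": 0}, {"jaw": 1.5, "translation": [0, 0.1, -0.8], "yaw": 0}])

```text
time_s: 32.9
ee_pos: [0.5443, -0.232, 0.1659]
ee_rot: [0.759, 3.045, -0.002]
wrist_force: [1.3, -0.1, 4.2]
opening: 0.296
grip_force: 60.4
```

Emit:
carry_out(rows=[{"jaw": 1.5, "translation": [-0.08, 0.1, 0], "yaw": 0}, {"jaw": 1.5, "translation": [-0.08, 0.1, -0.2], "yaw": 0}, {"jaw": 1.5, "translation": [-0.08, 0.1, -0.5], "yaw": 0}, {"jaw": 1.5, "translation": [-0.08, 0.1, -0.5], "yaw": 0}])

```text
time_s: 33.3
ee_pos: [0.543, -0.2301, 0.1604]
ee_rot: [0.759, 3.047, -0.0]
wrist_force: [1.5, 5.6, 5.5]
opening: 0.293
grip_force: 61.1
```

Emit:
carry_out(rows=[{"jaw": 1.5, "translation": [0, 0, -0.2], "yaw": 0}, {"jaw": 1.5, "translation": [0, 0, -0.4], "yaw": 0}, {"jaw": 1.5, "translation": [0, 0, -0.4], "yaw": 0}])

```text
time_s: 33.6
ee_pos: [0.5422, -0.2302, 0.1561]
ee_rot: [-0.76, -3.048, 0.0]
wrist_force: [-3.8, 2.4, 8.4]
opening: 0.295
grip_force: 61.5
```

Emit:
carry_out(rows=[{"jaw": 1.5, "translation": [0, 0, -0.15], "yaw": 0}, {"jaw": 1.5, "translation": [0, 0, -0.3], "yaw": 0}, {"jaw": 1.5, "translation": [0, 0, -0.3], "yaw": 0}])

```text
time_s: 33.9
ee_pos: [0.5422, -0.2302, 0.156]
ee_rot: [0.76, 3.048, -0.001]
wrist_force: [-12.9, 8.4, 27.4]
opening: 0.294
grip_force: 63.4
```

Emit:
carry_out(rows=[{"jaw": 1.5, "translation": [0, 0, 0.3], "yaw": 0}, {"jaw": 5, "translation": [0, 0, 0.3], "yaw": 0}, {"jaw": 5, "translation": [0, 0, 0.3], "yaw": 0}, {"jaw": 5, "translation": [0, 0, 3], "yaw": 0}, {"jaw": 0, "translation": [0, 0, 5], "yaw": 0}])

```text
time_s: 34.4
ee_pos: [0.5419, -0.2301, 0.2022]
ee_rot: [-0.759, -3.046, -0.0]
wrist_force: [0.2, -0.9, 0.5]
opening: 0.433
grip_force: 0.0
```

Emit:
carry_out(rows=[{"jaw": 0, "translation": [0, 0, 0], "yaw": 0}, {"jaw": 0, "translation": [0, 0, 0], "yaw": 0}, {"jaw": 0, "translation": [0, 0, 0], "yaw": 0}, {"jaw": 0, "translation": [0, 0, 0], "yaw": 0}, {"jaw": 0, "translation": [0, 0, -1], "yaw": 0}])

```text
time_s: 34.9
ee_pos: [0.543, -0.2303, 0.1928]
ee_rot: [0.759, 3.047, -0.0]
wrist_force: [-0.5, -0.0, 0.6]
opening: -0.004
grip_force: 0.0
```

Emit:
carry_out(rows=[{"jaw": 0, "translation": [0, 0, -1], "yaw": 0}, {"jaw": 0, "translation": [0, 0, -1.8], "yaw": 0}, {"jaw": 0, "translation": [0, 0, -1.8], "yaw": 0}, {"jaw": 0, "translation": [0, 0, -1.8], "yaw": 0}])

```text
time_s: 35.3
ee_pos: [0.5422, -0.23, 0.1739]
ee_rot: [-0.759, -3.048, -0.0]
wrist_force: [-0.5, 0.9, 1.9]
opening: -0.001
grip_force: 0.7
```

Emit:
carry_out(rows=[{"jaw": 0, "translation": [0, 0, -0.25], "yaw": 0}, {"jaw": 0, "translation": [0, 0, -0.35], "yaw": 0}, {"jaw": 0, "translation": [0, 0, -0.35], "yaw": 0}])

```text
time_s: 35.6
ee_pos: [0.5424, -0.23, 0.1735]
ee_rot: [0.759, 3.048, -0.0]
wrist_force: [-11.7, 5.2, 19.6]
opening: 0.0
grip_force: 9.8
```

Emit:
carry_out(rows=[{"jaw": 0, "translation": [0, 0, 1], "yaw": 0}, {"jaw": 0, "translation": [0, 0, 5], "yaw": 0}, {"jaw": 0, "translation": [-2, -3, 8], "yaw": 0}, {"jaw": 0, "translation": [-4, -7, 9], "yaw": 0}, {"jaw": 0, "translation": [-6, -11, 9], "yaw": 0}])

```text
time_s: 36.1
ee_pos: [0.4831, -0.3417, 0.2641]
ee_rot: [0.756, 3.045, -0.004]
wrist_force: [-0.0, -0.4, -0.8]
opening: -0.001
grip_force: 0.0
```

Emit:
carry_out(rows=[{"jaw": 0, "translation": [-2, -4.5, 0], "yaw": 0}, {"jaw": 0, "translation": [-4, -9, 0], "yaw": 0}, {"jaw": 0, "translation": [-6, -13, 0], "yaw": 0}, {"jaw": 0, "translation": [-6, -13, 0], "yaw": 0}, {"jaw": 0, "translation": [-6, -13, 0], "yaw": 0}])

```text
time_s: 36.6
ee_pos: [0.4217, -0.471, 0.2603]
ee_rot: [-0.763, -3.047, -0.002]
wrist_force: [-0.1, 0.2, 0.1]
opening: -0.002
grip_force: 0.0
```

```bash
python3 - <<'E'
from h import *
np.set_printoptions(precision=4,suppress=True)
s=state();print(s["time_s"],s["ee_pos"])
B0=dict(np.load("pics/side0.npz"));B=grab("side","s6");A=grab("top","t6");A0=dict(np.load("pics/top0.npz"))
print("knob T,S",[circ([q],.543,-.229,[(.174,.014,1)],.01) for q in(A,B)],"disc",[circ([q],.543,-.229,[(.148,.086,0)],.008) for q in(A,B)])
# catch shift vs initial: template match of catch patches (left: side cam; right: top cam)
def tm(d0,d,x0,y0,x1,y1):
    g=lambda q:cv2.cvtColor(q["image"],cv2.COLOR_RGB2GRAY)
    r=cv2.matchTemplate(g(d)[y0-4:y1+4,x0-4:x1+4],g(d0)[y0:y1,x0:x1],cv2.TM_CCOEFF_NORMED)
    _,v,_,l=cv2.minMaxLoc(r);return l,round(v,3)
print("left catch side",tm(B0,B,292,143,305,176)," right catch top",tm(A0,A,370,203,384,214),"left top",tm(A0,A,306,202,314,220))
E
```

```text
36.6 [ 0.4217 -0.471   0.2603]
knob T,S [array([  0.5393,  -0.2248, -39.1313]), array([  0.5418,  -0.2215, -30.3572])] disc [array([  0.542 ,  -0.2283, -18.9716]), array([ 0.5427, -0.2275, -9.9747])]
left catch side ((4, 4), 0.902)  right catch top ((5, 4), 0.871) left top ((4, 4), 0.974)
```

```bash
python3 - <<'E'
from h import *
A0=dict(np.load("pics/top0.npz"));ims=[get_image("top") for _ in range(8)]
g0=cv2.cvtColor(A0["image"],cv2.COLOR_RGB2GRAY).astype(np.float32)
g=np.mean([cv2.cvtColor(i["image"],cv2.COLOR_RGB2GRAY) for i in ims],0).astype(np.float32)
up=lambda a:cv2.resize(a,None,fx=8,fy=8,interpolation=cv2.INTER_CUBIC)
for n,(x0,y0,x1,y1) in dict(nose=(371,204,376,213),mid=(373,204,380,213),outer=(377,201,384,212),left=(306,202,314,220),ref=(380,170,400,190)).items():
    r=cv2.matchTemplate(up(g[y0-3:y1+3,x0-3:x1+3]),up(g0[y0:y1,x0:x1]),cv2.TM_CCOEFF_NORMED);_,v,_,l=cv2.minMaxLoc(r);print(n,(l[0]-24)/8,(l[1]-24)/8,round(v,3))
for y in(207,209):print(g0[y,362:388].round(),g[y,362:388].round())
E
```

```text
nose 0.875 -0.375 0.915
mid 0.125 -0.125 0.976
outer 0.0 0.0 0.982
left 0.0 0.0 0.973
ref 0.0 0.0 0.933
[ 82.  64.  70.  66.  65.  70. 101. 135. 118.  79.  66.  68.  73.  82.
  99. 107.  97.  91.  93. 101. 103. 112. 120. 116. 117. 115.] [114. 113. 112. 115. 117. 120. 115. 118. 118. 108.  90.  74.  70.  80.
 100. 104.  94.  91.  96. 101. 103. 112. 118. 121. 120. 116.]
[103.  77.  70.  69.  63.  72. 101. 136. 129.  89.  58.  69.  74.  78.
  98.  97.  96.  94. 103. 120. 124. 123. 123. 120. 119. 111.] [114. 112. 112. 113. 114. 115. 117. 119. 120. 108.  91.  75.  71.  81.
  95.  99.  93.  93. 104. 118. 122. 125. 121. 120. 118. 110.]
```

```bash
python3 -c "
from workcell import *
print(finish_job())"
```

```text
the job is handed in; nothing more can be done
None
```

I handed the job in at about 37 s of the 72 s; the judge returned no verdict. The ring lies in the bowl, the chuck is home on the pin, and the lid is pressed down to its hard stop. Both catches match their shut position in the last pictures, and I never went near the vials.

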